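# Seat a sensor board in the card rack

## Task

Lift the upright sensor board out of its stand, enter it into the grooves of the rack's two card guides, whose exact place has to be felt out, and slide it gently down until it rests on the sprung contacts at the bottom with both levers still open. Then swing both grey ejector levers fully home, so that they seat the board and hold it down. Do not ram or drop the board, do not force the levers against their stops, and leave the other things where they are.

Things in the scene. Friction and masses are not known exactly. Their poses are not given: they have to be found in the camera images.
- board: sensor board, loose, 0.1 to 0.21 kg: thin white upright plate 5 thick (x) x 110 wide (y) x 70 high (z) mm, grey ribbed grip bar 12 x 44 x 26 mm on the middle of its top edge (z 70 to 96 mm). Origin: centre of the bottom edge; z up. The lever noses press on the bare top edge either side of the bar. Starts upright in the stand; goes into the rack either way round
- stand: fixed parking stand, 60 x 140 mm base, 40 mm high; its slot along y, 7 mm wide and 116 mm long, holds the board; slot floor 10 mm above the origin. Origin: centre of the underside
- rack: fixed card rack, base 60 (x) x 172 (y) mm, side plates and lever cheeks to 96 mm high. Origin: centre of the underside; z up, x is the normal of the seated board, +x the rack's back. Two upright dark card guides face each other along y, each with a groove 7 mm wide (x) for the board's side edges; groove bottoms 115 mm apart, guide faces 98 mm apart
- rack_top (a point): middle of the rack, 70 mm above its origin: where the front (-x) fins of both grooves end; the back (+x) fins end 10 mm higher. Fins are 8 mm thick, square-ended. The guide pair is adjustable: its grooves' true x lies up to 7 mm before or behind this point and NO reading gives it. Feel for it: with the board's low edge against the back fins, its centre is 1 mm behind the groove's
- contacts (a point): middle of the rack, 20 mm above its origin: top of the two sprung contacts on which the board's bottom edge comes to rest in the guides (springs: 6 N at first, 10 N together when home, 6 mm lower; 8 mm travel). Pressed by hand alone it springs up again. Closing one lever first tips the board slightly; the guides allow it
- lever_left (a joint): hinge of the grey ejector lever at the rack's +y end, rad: 0 = fully home (hard stop), 1.45 = wide open; starts at 1.2 to 1.4. Stays where left (0.15 N m friction), 5 to 12 N at the handle's end. Its nose (20 mm long, end radius 4, 28 wide, pointing to the rack's middle, level at 0) meets a resting board at about 0.3 and presses it 6 mm down by 0
- lever_right (a joint): hinge of the grey ejector lever at the rack's -y end, rad: 0 = fully home (hard stop), 1.45 = wide open; starts at 1.2 to 1.4. Stays where left (0.15 N m friction), 5 to 12 N at the handle's end. Its nose (20 mm long, end radius 4, 28 wide, pointing to the rack's middle, level at 0) meets a resting board at about 0.3 and presses it 6 mm down by 0
- lever_left_hinge (a point): hinge axis of lever_left, along the rack's x: 70 mm along +y and 88 mm above the rack's origin
- lever_right_hinge (a point): hinge axis of lever_right, along the rack's x: 70 mm along -y and 88 mm above the rack's origin
- lever_left_tip (a point): end of lever_left's handle, 55 mm from its hinge; the handle is 7 mm thick and 28 mm wide along the rack's x. At joint value q it leans outward (to +y) from vertical by q - 0.4 rad, so 0.4 rad inward when home; push its end inward over the arc
- lever_right_tip (a point): end of lever_right's handle, 55 mm from its hinge; the handle is 7 mm thick and 28 mm wide along the rack's x. At joint value q it leans outward (to -y) from vertical by q - 0.4 rad, so 0.4 rad inward when home; push its end inward over the arc
- vial_2: bystander, leave alone: small clear screw-cap vial with a white cap, 24 x 24 x 56 mm; origin at the middle of its underside
- die_body: bystander, leave alone: short bare steel cylinder (pellet die body), 38 x 38 x 36 mm; origin at the middle of its underside
- sample_pot: bystander, leave alone: low white screw-cap pot, 37 x 37 x 34 mm; origin at the middle of its underside
- tweezers: bystander, leave alone: flat steel tweezers lying down, 11 x 118 x 9 mm; origin at the middle of its underside
- bottle_std: bystander, leave alone: brown glass bottle with a black cap, 40 x 40 x 74 mm; origin at the middle of its underside
- hex_driver: bystander, leave alone: small screwdriver lying down, 14 x 108 x 14 mm; origin at the middle of its underside
Mind the look-alikes: they are no part of the job. What is shaped like the board but brown or orange is not meant.

How it is judged:
By the outcome, as a careful person would: the job done as asked, in the order asked, and still so for the second after the job is handed in, with the robot touching nothing.
It also fails if it takes over 72 s, if anything falls off the work surface, if the arm or the gripper's body presses on something with over 40 N, if the wrist force passes 120 N, or if a joint passes its speed limit or range.

## Robot

A 7-joint arm with a two-finger parallel gripper is mounted at the origin on a cart in front of the work surface, level with it; the furniture and walls round the work are solid. World frame = base frame: x ahead of the robot, y to its left, z up, the work surface at z = 0. Lengths are in m, angles in rad, forces in N, time in s.
With the tool pointing down it reaches from about 0.425 to 0.925 m from the base axis. Payload 6.8 kg.
Tool frame: the origin (TCP) lies at the very end of the fingers, on their centre line; the grasp point (between the pads) lies 19 mm behind it; z points along the fingers, y is the line along which they close (so a half turn about z gives the same grasp; the last joint's range is limited). The gripper opens to 85 mm and grips with 20 to 120 N. Pads are 22 mm wide; open, the fingers measure 114 mm over their backs; the gripper's body (76 mm by 85 mm) begins 54 mm behind the grasp point. The pads swing forward as they close: fully open they stand 13 mm farther back than shut.
Start: joints at [1.174, 0.477, 0.022, 1.555, -0.011, 1.109, -0.083], TCP at [0.192, -0.647, 0.231] pointing down, gripper open.
Joint ranges: [-2.96, 2.96], [-0.34, 2.1], [-1.41, 1.46], [0.24, 2.44], [-1.37, 4.51], [0.17, 1.92], [-2.96, 2.96]. Speed limits (rad/s): [2.39, 2.39, 3.14, 3.14, 3.14, 3.14, 3.14].

## Interface

Orientations are given as a unit quaternion [w, x, y, z].
In Python, from station import get_obs, read_camera, hand_in gives the robot as it stands.
- The arm moves only by the tool arm_command, never from a script. Its argument "commands" is one flat list of numbers, 7 for each row, row after row: the shift along the tool's x, y, z in m, then the turn, a rotation vector about the tool's x, y, z in degrees, then the opening, from 0 (shut) to 1 (fully open). In form: [tx, ty, tz, rx, ry, rz, fingers, tx, ty, tz, rx, ry, rz, fingers, ...]. A call has 1 to 8 rows; each row is the pose to reach, as a shift and turn from the pose commanded when the call began, along the tool's axes at that moment; what a row does not reach only later rows make up. A row lasts 1/10 s, in which the tool goes at most 50 mm and 8.59 degrees, less where a joint would pass 70% of its speed; a pose out of reach is approached as far as the arm can. A call with a gripper value outside its range is refused whole. The fingers move at their own pace and stop on an object; "force" is the grip in N (left out, the last holds). Time passes only in rows, so rows that repeat a pose let the fingers close. It gives the time, the measured TCP pose, the force, the opening and the grip force at its end, in the units of the state.
- get_obs(): the state, without advancing time (a new reading comes with each control period).
- read_camera(name): name is "scene" or "top" or "wrist"; returns a dict with "img" (400x640x3 uint8, red, green, blue), "camera_matrix" (3x3 intrinsics, pixels), "pose" (4x4, takes a point from camera to world coordinates). Camera axes: x right, y down, z forward; pixel columns grow to the right and rows downward; lengths in m; the calibration is good to about 2 mm. A picture is of the moment at which its call begins. There is no depth.
- hand_in(): hands the job in; it is judged then, once.
The state is a dict: "t": time; "q": joint angles; "joint_vel": joint speeds; "joint_torque": joint torques, N m; "eef_pos": TCP position; "tool_rot": TCP orientation; "contact_force": force on the tool from outside, world axes, zero at the start; "torque": the same for the moment, N m; "gripper_width": opening from 0.0 (shut) to 1.0 (fully open); "grasp_force": force on a finger pad.
Only numpy, scipy, OpenCV 4.12 (cv2) and the standard library are available. Lean on these libraries where they do the work, as an engineer would, in place of code of your own. Each camera call takes 0.05 s, during which the arm holds its last target. There are 200 camera calls.

## Working session

There is one attempt and no reset: what is moved stays moved. The work goes in short steps, Python scripts to look and compute and a tool call to move; the robot and the scene stay as the last step left them, time stands still between calls to the robot, and variables do not carry over. Pictures are saved under pics/ and viewed, at most 10 in all, crops included, and the job is handed in when it is done.

Besides the shell and the picture viewer there is one more tool, called after ">>>" as a command line: name --argument value ..., lists and objects as JSON in quotes. arm_command: Moves the arm, as the interface text tells. Its arguments: {"type":"object","properties":{"commands":{"type":"array","items":{"type":"number"}},"force":{"type":"number"}},"required":["commands"]}

```bash
mkdir -p pics; ls; cat > h.py <<'E'
import numpy as np, cv2
from station import get_obs, read_camera
def snap(n,f):
    c=read_camera(n); np.savez(f'pics/{f}.npz',**c); cv2.imwrite(f'pics/{f}.png',c['img'][:,:,::-1]); return c
def ld(f): return dict(np.load(f'pics/{f}.npz'))
def ray(c,u,v):
    d=np.linalg.inv(c['camera_matrix'])@[u,v,1.]; return c['pose'][:3,3],c['pose'][:3,:3]@d
def onz(c,u,v,z):
    o,d=ray(c,u,v); return o+d*(z-o[2])/d[2]
def proj(c,p):
    p=c['pose'][:3,:3].T@(np.asarray(p)-c['pose'][:3,3]); q=c['camera_matrix']@p; return q[:2]/q[2]
def tri(*r):
    A=0;b=0
    for o,d in r:
        d=d/np.linalg.norm(d);P=np.eye(3)-np.outer(d,d);A=A+P;b=b+P@o
    return np.linalg.solve(A,b)
E
python3 - <<'E'
from h import *
np.set_printoptions(precision=4,suppress=True)
a=snap('scene','s0');b=snap('top','t0')
for c in(a,b):print(c['pose'],c['camera_matrix'][0])
o=get_obs();print(o)
E
```

```text
pics
[[-0.6639 -0.3301  0.671  -0.2026]
 [-0.7478  0.2934 -0.5955  0.5901]
 [-0.0003 -0.8972 -0.4417  0.5888]
 [ 0.      0.      0.      1.    ]] [415.3527   0.     325.347 ]
[[ 0.0063 -0.9767  0.2145  0.2736]
 [-1.     -0.0061  0.0017 -0.0771]
 [-0.0004 -0.2145 -0.9767  1.2696]
 [ 0.      0.      0.      1.    ]] [490.0102   0.     321.8736]
{'t': 0.1, 'q': array([ 1.1739,  0.4777,  0.0223,  1.5564, -0.0115,  1.1093, -0.0831]), 'joint_vel': array([ 0.0004,  0.0002, -0.0005, -0.0012, -0.0011,  0.0001, -0.001 ]), 'joint_torque': array([  0.0045, -59.7757,   1.6138, -28.1952,   0.0129,   0.0051,
         0.    ]), 'eef_pos': array([ 0.1921, -0.6465,  0.2304]), 'tool_rot': array([-0.0008,  0.9896,  0.1439, -0.0002]), 'contact_force': array([-0.2311, -0.2588, -0.2022]), 'torque': array([-0.0149, -0.0034,  0.0173]), 'grasp_force': 0.0, 'gripper_width': 0.9992135945490914}
```

View pics/s0.png

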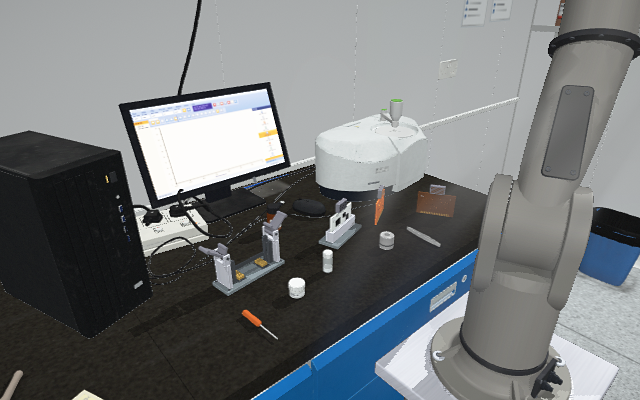

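View pics/t0.png

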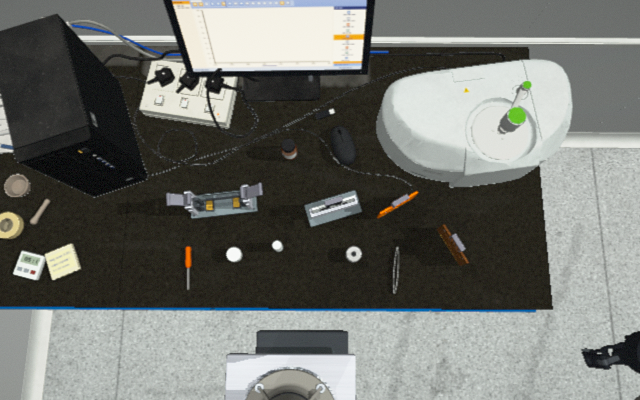

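The top view shows the rack at (222,203) with two open levers. The board candidates are white in the stand (332,207), orange (398,205) and brown (453,243). The white one in the stand is the one meant. I'll confirm it in one enlarged crop.

```bash
python3 - <<'E'
from h import *
a=ld('s0')['img'][:,:,::-1];b=ld('t0')['img'][:,:,::-1]
A=cv2.resize(b[170:240,155:375],None,fx=3.6,fy=3.6,interpolation=2)
B=cv2.resize(a[185:300,195:375],None,fx=2.9,fy=2.9,interpolation=2)
H=np.zeros((A.shape[0]+B.shape[0],800,3),np.uint8);H[:A.shape[0],:A.shape[1]]=A;H[A.shape[0]:,:B.shape[1]]=B
cv2.imwrite('pics/c0.png',H);print(A.shape,B.shape)
E
```

```text
(252, 792, 3) (334, 522, 3)
```

View pics/c0.png

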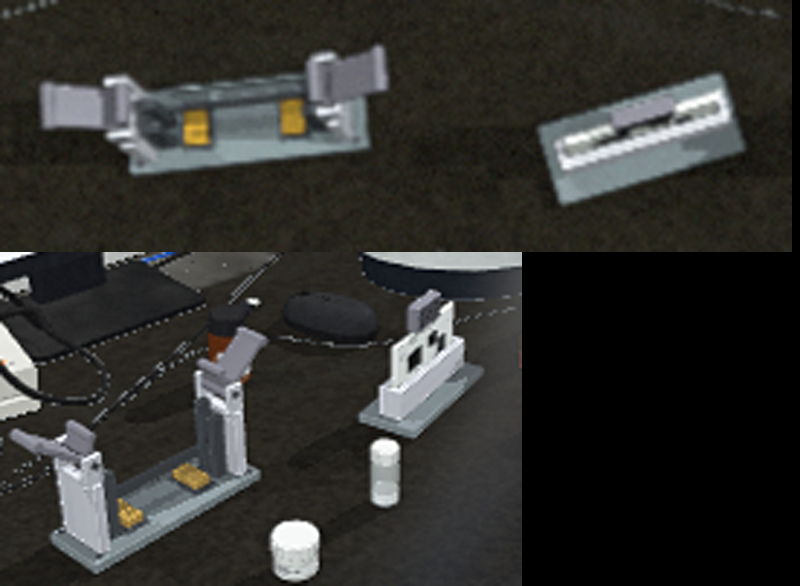

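White board with grey grip bar in the stand confirmed (crop 640,120). The rack has both levers open and its contacts visible. Next come the coarse poses.

```bash
python3 - <<'E'
from h import *
np.set_printoptions(precision=4,suppress=True)
b=ld('t0');f=lambda x,y:(x/3.6+155-.36,y/3.6+170-.36)
S=np.array([onz(b,*f(*p),.006) for p in[(538,127),(563,205),(745,150),(722,75)]])
print(S,S.mean(0)); print([np.linalg.norm(S[i]-S[i-1])for i in range(4)])
e=(S[2]-S[1])+(S[3]-S[0]);print('stand yaw of long axis',np.degrees(np.arctan2(e[1],e[0])))
g=np.array([onz(b,*f(*p),.106) for p in[(610,112),(672,94),(676,107),(614,127)]]);print('bar',g.mean(0),g)
R=np.array([onz(b,*f(*p),.006) for p in[(133,173),(369,148),(358,72)]]);print(R)
e=R[1]-R[0];print(np.linalg.norm(e),np.degrees(np.arctan2(e[1],e[0])))
for p,z in[((197,127),.02),((292,117),.02)]:print(onz(b,*f(*p),z))
E
```

```text
[[ 0.525  -0.0283  0.006 ]
 [ 0.4676 -0.0472  0.006 ]
 [ 0.5088 -0.1793  0.006 ]
 [ 0.5648 -0.163   0.006 ]] [ 0.5165 -0.1044  0.006 ]
[np.float64(0.14043633125263097), np.float64(0.06042190953217004), np.float64(0.13836475426728134), np.float64(0.05825380283177725)]
stand yaw of long axis -73.09842214998183
bar [ 0.5172 -0.1028  0.106 ] [[ 0.5157 -0.0805  0.106 ]
 [ 0.5284 -0.1223  0.106 ]
 [ 0.5194 -0.125   0.106 ]
 [ 0.5054 -0.0833  0.106 ]]
[[0.4891 0.2653 0.006 ]
 [0.5086 0.0946 0.006 ]
 [0.5654 0.1046 0.006 ]]
0.17185149833690364 -83.47817860347244
[0.5207 0.2174 0.02  ]
[0.5285 0.1491 0.02  ]
```

>>> arm_command --commands '[0.466,-0.428,0,0,0,-90.5,1,0.466,-0.428,0,0,0,-90.5,1,0.466,-0.428,0,0,0,-90.5,1,0.466,-0.428,0,0,0,-90.5,1,0.466,-0.428,0,0,0,-90.5,1,0.466,-0.428,0,0,0,-90.5,1,0.466,-0.428,0,0,0,-90.5,1,0.466,-0.428,0,0,0,-90.5,1]'

```text
t: 0.9
eef_pos: [0.398, -0.3019, 0.2312]
tool_rot: [0.0, 0.733, 0.68, -0.0]
contact_force: [0.6, -0.5, 0.6]
gripper_width: 0.998
grasp_force: 0.0
```

```bash
cat > g.py <<'E'
# usage: g.py x y z yaw_of_tool_y_deg : print the shift/turn in tool axes
import sys; from h import *
from scipy.spatial.transform import Rotation as R
def rot(): o=get_obs(); w,x,y,z=o['tool_rot']; return o,R.from_quat([x,y,z,w])
if __name__=='__main__':
    x,y,z,yaw=map(float,sys.argv[1:5]);o,r=rot()
    c,s=np.cos(np.radians(yaw)),np.sin(np.radians(yaw))
    T=R.from_matrix(np.array([[-s,c,0],[c,s,0],[0,0,-1.]]).T.T)  # cols: tool x,y,z
    print(r.as_matrix().round(3).tolist(), T.as_matrix().round(3).tolist())
    print('t',o['t'],'pos',o['eef_pos'].round(4),'F',o['contact_force'].round(2),'shift',r.inv().apply(np.array([x,y,z])-o['eef_pos']).round(4),'turn',(r.inv()*T).as_rotvec(degrees=True).round(2))
E
python3 g.py .517 -.1035 .23 17
```

```text
[[0.076, 0.997, -0.0], [0.997, -0.076, -0.0], [-0.0, -0.0, -1.0]] [[-0.292, 0.956, 0.0], [0.956, 0.292, 0.0], [0.0, 0.0, -1.0]]
t 0.9 pos [ 0.398  -0.3019  0.2312] F [ 0.61 -0.5   0.58] shift [0.2068 0.1036 0.0012] turn [-1.000e-02  1.000e-02 -2.135e+01]
```

>>> arm_command --commands '[0.207,0.104,0.0,0,0,-21.4,1,0.207,0.104,0.0,0,0,-21.4,1,0.207,0.104,0.0,0,0,-21.4,1,0.207,0.104,0.0,0,0,-21.4,1,0.207,0.104,0.0,0,0,-21.4,1,0.207,0.104,0.0,0,0,-21.4,1,0.207,0.104,0.0,0,0,-21.4,1]'

```text
t: 1.6
eef_pos: [0.518, -0.1055, 0.2308]
tool_rot: [-0.0, 0.596, 0.803, -0.0]
contact_force: [-1.2, -0.1, -0.0]
gripper_width: 1.0
grasp_force: 0.0
```

```bash
python3 g.py .517 -.1035 .23 17; python3 - <<'E'
from h import *
c=snap('wrist','w0');print(c['pose'].round(3).tolist(),c['camera_matrix'][0])
print(proj(c,[.517,-.1035,.106]))
E
```

```text
[[-0.289, 0.957, -0.001], [0.957, 0.289, 0.0], [0.0, -0.001, -1.0]] [[-0.292, 0.956, 0.0], [0.956, 0.292, 0.0], [0.0, 0.0, -1.0]]
t 1.6 pos [ 0.518  -0.1055  0.2308] F [-1.24 -0.15 -0.02] shift [ 0.0022 -0.0004  0.0008] turn [-0.06 -0.02 -0.2 ]
[[0.957, 0.279, 0.073, 0.5], [0.289, -0.924, -0.25, -0.041], [-0.002, 0.26, -0.966, 0.373], [0.0, 0.0, 0.0, 1.0]] [326.56995046   0.         317.4335846 ]
[316.36734819 189.9902168 ]
```

View pics/w0.png

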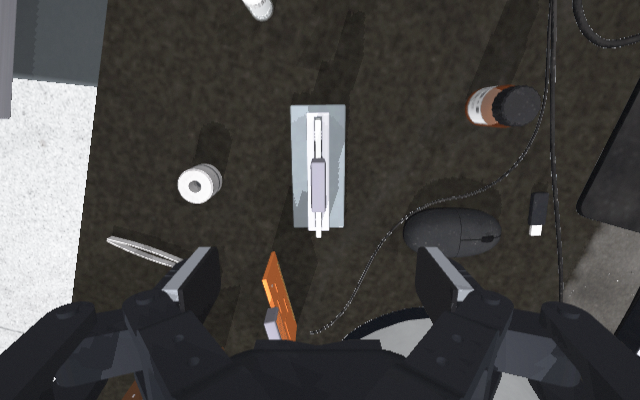

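The wrist view shows the white board in the stand, with its grey bar at about (318,187) lying along the image's vertical. The orange look-alike is at (280,300). I'll fit the bar top by colour.

```bash
python3 - <<'E'
from h import *
c=ld('w0');im=c['img'].astype(int)
print(im[185,308:332].tolist());
for v in(150,165,180,200,210,216,225,232):print(v,im[v,318].tolist())
m=((abs(im[...,0]-im[185,318,0])<14)&(abs(im[...,1]-im[185,318,1])<14)&(abs(im[...,2]-im[185,318,2])<14)).astype(np.uint8)
k,l,s,ce=cv2.connectedComponentsWithStats(m);i=l[185,318];print(s[i],ce[i])
r=cv2.minAreaRect(np.argwhere(l==i)[:,::-1].astype(np.float32));b=cv2.boxPoints(r);print(r)
P=np.array([onz(c,*p,.106)for p in b]);print(P.round(4),P.mean(0))
# slot/stand: ends of white block & base
for p in((291,104),(345,104),(345,228),(293,227)):print(onz(c,*p,.006).round(4))
E
```

```text
[[249, 249, 252], [250, 250, 253], [223, 222, 231], [109, 107, 117], [187, 184, 201], [198, 195, 214], [199, 196, 216], [200, 197, 216], [199, 196, 216], [199, 196, 217], [200, 197, 216], [201, 198, 216], [201, 198, 215], [200, 198, 213], [200, 197, 213], [201, 199, 215], [171, 170, 185], [100, 98, 106], [230, 230, 237], [226, 226, 233], [213, 213, 222], [153, 157, 165], [138, 146, 154], [139, 146, 154]]
150 [249, 250, 250]
165 [201, 198, 216]
180 [200, 197, 216]
200 [199, 197, 216]
210 [198, 195, 213]
216 [255, 255, 255]
225 [255, 255, 255]
232 [255, 255, 255]
[312 163  12  57 556] [317.85791367 187.46942446]
((317.4999694824219, 190.99998474121094), (10.999998092651367, 55.99999237060547), 0.0)
[[ 0.5208 -0.1293  0.106 ]
 [ 0.507  -0.0826  0.106 ]
 [ 0.5156 -0.08    0.106 ]
 [ 0.5299 -0.1265  0.106 ]] [ 0.51832767 -0.10459819  0.106     ]
[ 0.4697 -0.0433  0.006 ]
[ 0.5256 -0.0264  0.006 ]
[ 0.5697 -0.1619  0.006 ]
[ 0.5099 -0.1786  0.006 ]
```

>>> arm_command --commands '[0.0026,0.001,0.04,0,0,0,1,0.0026,0.001,0.08,0,0,0,1,0.0026,0.001,0.115,0,0,0,1,0.0026,0.001,0.14,0,0,0,1,0.0026,0.001,0.153,0,0,0,1,0.0026,0.001,0.153,0,0,0,0.6,0.0026,0.001,0.153,0,0,0,0.3,0.0026,0.001,0.153,0,0,0,0.2]' --force 50

```text
t: 2.45
eef_pos: [0.5195, -0.1037, 0.0798]
tool_rot: [0.001, 0.597, 0.802, 0.001]
contact_force: [-0.5, 0.5, 0.3]
gripper_width: 0.513
grasp_force: 0.0
```

>>> arm_command --commands '[0,0,0,0,0,0,0.1,0,0,0,0,0,0,0,0,0,0,0,0,0,0,0,0,0,0,0,0,0,0,0,0,0,0,0,0]'

```text
t: 2.95
eef_pos: [0.5188, -0.1035, 0.0793]
tool_rot: [0.001, 0.597, 0.802, -0.0]
contact_force: [-2.4, 0.7, 5.7]
gripper_width: 0.135
grasp_force: 49.1
```

```bash
python3 g.py .518 -.1028 .078 17; python3 -c "
from h import *;o=get_obs();print(o['torque'],o['gripper_width'],o['grasp_force'])"
```

```text
[[-0.287, 0.958, 0.001], [0.958, 0.287, -0.001], [-0.001, 0.001, -1.0]] [[-0.292, 0.956, 0.0], [0.956, 0.292, 0.0], [0.0, 0.0, -1.0]]
t 2.95 pos [ 0.5188 -0.1035  0.0793] F [-2.44  0.71  5.72] shift [ 0.0009 -0.0006  0.0013] turn [ 0.04  0.06 -0.3 ]
[-0.13821582  0.48340414  0.05441064] 0.134848338535788 49.14120554924011
```

>>> arm_command --commands '[0,0,-0.015,0,0,0,0,0,0,-0.04,0,0,0,0,0,0,-0.08,0,0,0,0,0,0,-0.12,0,0,0,0,0,0,-0.16,0,0,0,0,0.03,0.01,-0.18,0,0,2,0,0.06,0.02,-0.185,0,0,5,0,0.1,0.03,-0.185,0,0,8,0]'

```text
t: 3.75
eef_pos: [0.5192, 0.0011, 0.2658]
tool_rot: [0.002, 0.653, 0.757, 0.001]
contact_force: [0.6, 1.3, -1.6]
gripper_width: 0.135
grasp_force: 49.0
```

```bash
python3 g.py .5287 .1834 .26 6.5
```

```text
[[-0.146, 0.989, 0.004], [0.989, 0.146, -0.001], [-0.001, 0.004, -1.0]] [[-0.113, 0.994, 0.0], [0.994, 0.113, 0.0], [0.0, 0.0, -1.0]]
t 3.75 pos [0.5192 0.0011 0.2658] F [ 0.59  1.25 -1.62] shift [0.179  0.036  0.0057] turn [0.21 0.07 1.91]
```

>>> arm_command --commands '[0.045,0.01,0,0.2,0,1,0,0.09,0.02,0,0.2,0,1.9,0,0.13,0.028,0.003,0.2,0,1.9,0,0.16,0.033,0.005,0.2,0,1.9,0,0.175,0.036,0.006,0.2,0,1.9,0,0.179,0.036,0.006,0.2,0,1.9,0,0.179,0.036,0.006,0.2,0,1.9,0,0.179,0.036,0.006,0.2,0,1.9,0]'

```text
t: 4.55
eef_pos: [0.5271, 0.182, 0.2576]
tool_rot: [-0.001, 0.665, 0.747, -0.002]
contact_force: [-0.9, -1.1, -1.6]
gripper_width: 0.131
grasp_force: 49.0
```

```bash
python3 g.py .5287 .1834 .26 6.5;python3 - <<'E'
from h import *
c=snap('wrist','w1');o=get_obs();print(o['torque'],c['pose'].round(3).tolist())
cv2.imwrite('pics/w1b.png',cv2.resize(c['img'][40:320,140:500,::-1],None,fx=2.1,fy=2.1,interpolation=2))
E
```

```text
[[-0.117, 0.993, -0.003], [0.993, 0.117, -0.001], [-0.001, -0.003, -1.0]] [[-0.113, 0.994, 0.0], [0.994, 0.113, 0.0], [0.0, 0.0, -1.0]]
t 4.55 pos [0.5271 0.182  0.2576] F [-0.94 -1.07 -1.57] shift [ 0.0012  0.0017 -0.0024] turn [-0.2   0.06  0.2 ]
[ 0.00071508 -0.03626077 -0.02164577] [[0.993, 0.113, 0.026, 0.52], [0.116, -0.958, -0.26, 0.249], [-0.005, 0.262, -0.965, 0.4], [0.0, 0.0, 0.0, 1.0]]
```

View pics/w1b.png

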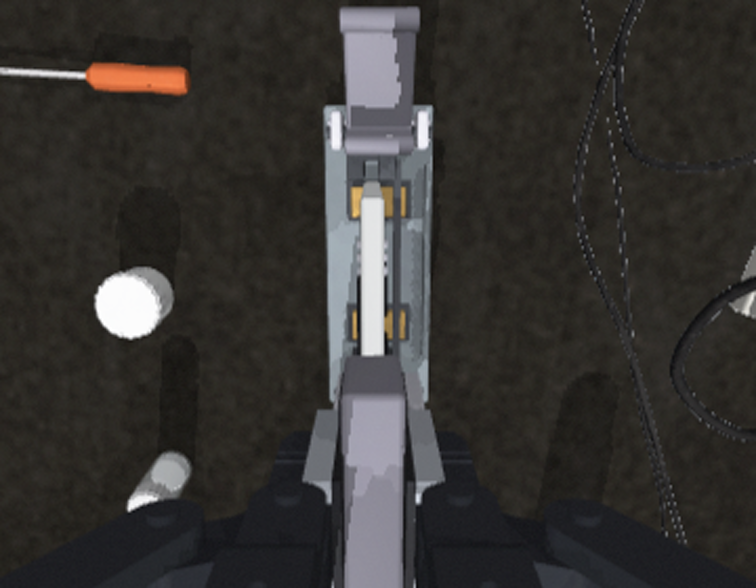

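The wrist view shows the board's edge (372,280) over the rack. The left lever is at (378,70), the cheeks at (336,130) and (424,130), the base corners at (325,107) and (432,106), and the back bar at (396,260). Rack back is world +x. Now I'll work out the rack and board poses.

```bash
python3 - <<'E'
from h import *
np.set_printoptions(precision=4,suppress=True)
c=ld('w1');f=lambda x,y:(x/2.1+140-.26,y/2.1+40-.26)
yaw=np.radians(6.5);X=np.array([np.cos(yaw),np.sin(yaw)]);Y=np.array([-X[1],X[0]]);C=np.array([.5287,.1834])
def pr(n,p,z):
    P=onz(c,*f(*p),z)[:2]; print(n,P,'rack frame',(P-C)@X,(P-C)@Y)
for n,p,z in[('base LL',(325,107),.006),('base LR',(432,106),.006),('base edge l',(331,400),.006),('base edge r',(428,400),.006),
 ('cheek l',(331,113),.096),('cheek r',(429,113),.096),('cheek l bot',(331,148),.096),('cheek r bot',(429,148),.096),('tip l',(340,10),.115),('tip r',(419,10),.115),('nose l',(344,148),.107),('nose r',(414,148),.107),
 ('contL',(378,200),.02),('contR',(379,322),.02),('board edge near, top-left',(361,200),.188),('board r',(384,200),.188),('barback',(396,160),.08),('barback2',(396,355),.08)]:pr(n,p,z)
print('tcp',(get_obs()['eef_pos'][:2]-C)@X)
E
```

```text
base LL [0.49   0.2667] rack frame -0.029011604940704122 0.0871534735037996
base LR [0.548 0.274] rack frame 0.029470862311234226 0.08783676159835073
base edge l [0.5104 0.0973] rack frame -0.02795650382396556 -0.0834474879523915
base edge r [0.5693 0.1043] rack frame 0.03138115948108198 -0.08316585587373404
cheek l [0.4997 0.2607] rack frame -0.020075576124844265 0.08004944630613314
cheek r [0.5408 0.2655] rack frame 0.02135318752035463 0.08016673534347996
cheek l bot [0.5011 0.2464] rack frame -0.02026219437362932 0.06575332041546672
cheek r bot [0.5428 0.2513] rack frame 0.021700734128518716 0.06588101242013643
tip l [0.5006 0.2977] rack frame -0.014943423423003257 0.11674963887341493
tip r [0.5306 0.3012] rack frame 0.01523599706190424 0.11681717339225645
nose l [0.5072 0.2472] rack frame -0.014191401285390549 0.06579987540324853
nose r [0.5358 0.2505] rack frame 0.014698132714106499 0.0658877854381781
contL [0.5246 0.2214] rack frame 0.00017953880970945305 0.03821418360794313
contR [0.5332 0.1532] rack frame 0.0010866465166827614 -0.03048870314088647
board edge near, top-left [0.5175 0.2332] rack frame -0.005446185072708797 0.050739253412356654
board r [0.5245 0.234 ] rack frame 0.0015572270689691442 0.05076284116926746
barback [0.5299 0.2445] rack frame 0.008080490807440424 0.060551886319760544
barback2 [0.5414 0.1529] rack frame 0.009164478279548551 -0.031744220827807014
tcp -0.0016806301196213163
```

```bash
cat > r.py <<'E'
# rack-frame readout; args: x y z (mm, rack frame target of TCP) -> shift/turn
import sys; from g import *
YAW=7.0;y_=np.radians(YAW);X=np.array([np.cos(y_),np.sin(y_),0]);Y=np.array([-X[1],X[0],0])
C=np.array([.5287,.1834,0])+.0009*X+.0015*Y
B=np.array([X,Y,[0,0,1]])
if __name__=='__main__':
    o,r=rot();p=B@(o['eef_pos']-C)*1e3
    T=R.from_matrix(np.column_stack([Y,X,[0,0,-1]]))
    print('t',round(o['t'],2),'rack-frame tcp mm',p.round(2),'F rack',(B@o['contact_force']).round(1),'M',(B@o['torque']).round(2),'vel',abs(o['joint_vel']).max().round(3),'w',round(o['gripper_width'],3),'gf',o['grasp_force'])
    if len(sys.argv)>3:
        d=(np.array([float(a) for a in sys.argv[1:4]])-p)/1e3
        print('shift',r.inv().apply(B.T@d).round(4),'turn',(r.inv()*T).as_rotvec(degrees=True).round(2))
E
python3 r.py -10 -0.8 155; python3 - <<'E'
from r import *
c=ld('w1');f=lambda x,y:(x/2.1+140-.26,y/2.1+40-.26)
p=B@(np.array([.5271,.182,.2576])-C);print(p)
for q in[(361,196),(384,196),(360,355),(384,355)]:print(B@(onz(c,*f(*q),.2583)-C)-p)
for q in[(361,183),(384,183)]:print('bottom',B@(onz(c,*f(*q),.1883)-C)-p)
E
```

```text
t 4.6 rack-frame tcp mm [ -2.59  -2.87 257.49] F rack [ 0.4 -0.6 -1.7] M [-0.   -0.04 -0.02] vel 0.003 w 0.132 gf 48.97041320800781
shift [ 0.0021 -0.0071  0.1025] turn [-0.2   0.06 -0.33]
[-0.00265869 -0.00269457  0.2576    ]
[-0.00166226  0.05802068  0.0007    ]
[0.00301239 0.05799551 0.0007    ]
[-0.0022276   0.02423112  0.0007    ]
[0.00295972 0.02420876 0.0007    ]
bottom [-0.00318553  0.05705967 -0.0693    ]
bottom [ 0.00376354  0.05702169 -0.0693    ]
```

>>> arm_command --commands '[0.0005,-0.0075,0.03,-0.2,0,-0.3,0,0.0005,-0.0075,0.06,-0.2,0,-0.3,0,0.0005,-0.0075,0.085,-0.2,0,-0.3,0,0.0005,-0.0075,0.1,-0.2,0,-0.3,0,0.0005,-0.0075,0.102,-0.2,0,-0.3,0,0.0005,-0.0075,0.102,-0.2,0,-0.3,0,0.0005,-0.0075,0.102,-0.2,0,-0.3,0]'

```text
t: 5.3
eef_pos: [0.52, 0.1834, 0.1567]
tool_rot: [0.001, 0.662, 0.749, 0.001]
contact_force: [0.2, 0.1, -1.4]
gripper_width: 0.127
grasp_force: 48.9
```

```bash
python3 r.py -10 -2.4 144.5
```

```text
t 5.3 rack-frame tcp mm [ -9.51  -0.39 156.66] F rack [ 0.3  0.1 -1.4] M [0.05 0.02 0.02] vel 0.005 w 0.127 gf 48.94566357135773
shift [-0.002  -0.0005  0.0122] turn [ 0.13 -0.03  0.08]
```

>>> arm_command --commands '[-0.001,-0.0005,0.004,0.1,0,0.1,0,-0.002,-0.0005,0.008,0.1,0,0.1,0,-0.002,-0.0005,0.012,0.1,0,0.1,0,-0.002,-0.0005,0.0122,0.1,0,0.1,0,-0.002,-0.0005,0.0122,0.1,0,0.1,0]'

```text
t: 5.8
eef_pos: [0.5187, 0.1811, 0.1429]
tool_rot: [-0.001, 0.663, 0.749, -0.001]
contact_force: [-0.3, -0.0, -2.1]
gripper_width: 0.132
grasp_force: 48.9
```

```bash
python3 r.py -7 -2.4 144.5
```

```text
t 5.8 rack-frame tcp mm [-11.11  -2.6  142.94] F rack [-0.3  0.  -2.1] M [ 0.   -0.03  0.  ] vel 0.005 w 0.132 gf 48.946489691734314
shift [ 0.0002  0.0041 -0.0016] turn [-0.12  0.    0.01]
```

>>> arm_command --commands '[0,0.0008,-0.001,0,0,0,0,0,0.0016,-0.001,0,0,0,0,0,0.0024,-0.001,0,0,0,0,0,0.0032,-0.001,0,0,0,0,0,0.004,-0.001,0,0,0,0,0,0.0048,-0.001,0,0,0,0,0,0.0054,-0.001,0,0,0,0,0,0.0054,-0.001,0,0,0,0]'

```text
t: 6.6
eef_pos: [0.5243, 0.1817, 0.1441]
tool_rot: [-0.001, 0.663, 0.749, -0.001]
contact_force: [0.3, 0.3, -1.7]
gripper_width: 0.13
grasp_force: 48.9
```

```bash
python3 r.py 0 -2.4 144.5
```

```text
t 6.6 rack-frame tcp mm [ -5.52  -2.63 144.13] F rack [ 0.3  0.3 -1.7] M [0.02 0.03 0.  ] vel 0.002 w 0.13 gf 48.94671142101288
shift [ 0.0002  0.0055 -0.0004] turn [-0.1   0.   -0.01]
```

No contact yet. I'll continue in smaller bites.

>>> arm_command --commands '[0,0.0008,0,0,0,0,0,0,0.0016,0,0,0,0,0,0,0.0024,0,0,0,0,0,0,0.0024,0,0,0,0,0]'

```text
t: 7.0
eef_pos: [0.5266, 0.182, 0.1441]
tool_rot: [-0.001, 0.663, 0.749, -0.001]
contact_force: [-0.1, 0.3, -1.5]
gripper_width: 0.126
grasp_force: 49.0
```

```bash
python3 r.py 0 -2.4 144.5
```

```text
t 7.0 rack-frame tcp mm [ -3.13  -2.61 144.09] F rack [-0.   0.3 -1.5] M [ 0.01 -0.03 -0.03] vel 0.002 w 0.126 gf 48.97491216659546
shift [ 0.0002  0.0031 -0.0004] turn [-0.1  0.  -0. ]
```

>>> arm_command --commands '[0,0.0008,0,0,0,0,0,0,0.0016,0,0,0,0,0,0,0.0016,0,0,0,0,0]'

```text
t: 7.3
eef_pos: [0.5273, 0.1822, 0.1439]
tool_rot: [-0.001, 0.663, 0.749, -0.001]
contact_force: [-3.9, 0.5, 0.5]
gripper_width: 0.128
grasp_force: 49.4
```

```bash
python3 r.py 0 -2.4 144.5
```

```text
t 7.3 rack-frame tcp mm [ -2.39  -2.49 143.91] F rack [-3.8  0.9  0.5] M [ 0.02  1.06 -0.15] vel 0.002 w 0.128 gf 49.402626156806946
shift [ 0.0001  0.0024 -0.0006] turn [-0.2   0.02 -0.  ]
```

>>> arm_command --commands '[0,-0.001,0,0,0,0,0,0,-0.002,0,0,0,0,0,0,-0.002,0,0,0,0,0]'

```text
t: 7.6
eef_pos: [0.5266, 0.1819, 0.1442]
tool_rot: [-0.0, 0.663, 0.749, -0.0]
contact_force: [0.3, -0.5, -2.4]
gripper_width: 0.127
grasp_force: 48.9
```

```bash
python3 r.py -3.5 -2.4 144
```

```text
t 7.6 rack-frame tcp mm [ -3.18  -2.74 144.21] F rack [ 0.2 -0.5 -2.4] M [ 0.02  0.1  -0.01] vel 0.004 w 0.127 gf 48.94618570804596
shift [ 0.0003 -0.0003  0.0002] turn [-0.04  0.    0.01]
```

>>> arm_command --commands '[0,-0.0002,0.0015,0,0,0,0,0,-0.0002,0.003,0,0,0,0,0,-0.0002,0.0045,0,0,0,0,0,-0.0002,0.006,0,0,0,0,0,-0.0002,0.0075,0,0,0,0,0,-0.0002,0.0075,0,0,0,0]'

```text
t: 8.2
eef_pos: [0.5258, 0.1819, 0.1363]
tool_rot: [-0.001, 0.663, 0.749, -0.001]
contact_force: [0.0, -0.4, -2.0]
gripper_width: 0.13
grasp_force: 49.0
```

```bash
python3 r.py -3.5 -2.4 120
```

```text
t 8.2 rack-frame tcp mm [ -3.95  -2.65 136.34] F rack [-0.1 -0.4 -2. ] M [0.01 0.08 0.02] vel 0.004 w 0.13 gf 48.98107588291168
shift [0.0002 0.0005 0.0163] turn [-0.12  0.01  0.  ]
```

>>> arm_command --commands '[0,0.0004,0.0025,0,0,0,0,0,0.0004,0.005,0,0,0,0,0,0.0004,0.0075,0,0,0,0,0,0.0004,0.01,0,0,0,0,0,0.0004,0.0125,0,0,0,0,0,0.0004,0.015,0,0,0,0,0,0.0004,0.0175,0,0,0,0]'

```text
t: 8.9
eef_pos: [0.5263, 0.182, 0.1189]
tool_rot: [-0.001, 0.663, 0.749, -0.001]
contact_force: [0.5, -0.1, -0.9]
gripper_width: 0.126
grasp_force: 49.0
```

```bash
python3 r.py -3.5 -2.4 100
```

```text
t 8.9 rack-frame tcp mm [ -3.43  -2.62 118.9 ] F rack [ 0.5 -0.1 -0.9] M [ 0.   -0.   -0.05] vel 0.045 w 0.126 gf 48.97909641265869
shift [ 0.0002 -0.      0.0189] turn [-0.1  0.  -0. ]
```

>>> arm_command --commands '[0,0,0.003,0,0,0,0,0,0,0.006,0,0,0,0,0,0,0.009,0,0,0,0,0,0,0.012,0,0,0,0,0,0,0.015,0,0,0,0,0,0,0.018,0,0,0,0,0,0,0.021,0,0,0,0,0,0,0.022,0,0,0,0]'

```text
t: 9.7
eef_pos: [0.5261, 0.1819, 0.0967]
tool_rot: [-0.001, 0.663, 0.749, -0.001]
contact_force: [-0.4, -0.6, -1.7]
gripper_width: 0.132
grasp_force: 49.0
```

```bash
python3 r.py -3.5 -2.4 89.3
```

```text
t 9.7 rack-frame tcp mm [-3.65 -2.67 96.72] F rack [-0.5 -0.5 -1.7] M [-0.03  0.05  0.06] vel 0.012 w 0.132 gf 48.97541284561157
shift [0.0003 0.0002 0.0074] turn [-0.13  0.01  0.  ]
```

>>> arm_command --commands '[0,0,0.0015,0,0,0,0,0,0,0.003,0,0,0,0,0,0,0.0045,0,0,0,0,0,0,0.0055,0,0,0,0,0,0,0.006,0,0,0,0,0,0,0.0065,0,0,0,0]'

```text
t: 10.3
eef_pos: [0.5263, 0.182, 0.0906]
tool_rot: [-0.001, 0.663, 0.749, -0.001]
contact_force: [0.2, -0.5, -1.1]
gripper_width: 0.131
grasp_force: 49.0
```

>>> arm_command --commands '[0,0,0.0005,0,0,0,0,0,0,0.001,0,0,0,0]'

```text
t: 10.5
eef_pos: [0.5263, 0.182, 0.0896]
tool_rot: [-0.001, 0.663, 0.749, -0.001]
contact_force: [0.0, -0.9, 0.0]
gripper_width: 0.127
grasp_force: 49.0
```

```bash
python3 r.py -3.5 -2.4 89.3
```

```text
t 10.5 rack-frame tcp mm [-3.47 -2.59 89.63] F rack [-0.1 -0.9  0. ] M [-0.05 -0.02 -0.01] vel 0.01 w 0.127 gf 48.972251415252686
shift [ 0.0002 -0.      0.0003] turn [-0.09  0.    0.  ]
```

>>> arm_command --commands '[0,0,0.0005,0,0,0,0,0,0,0.001,0,0,0,0,0,0,0.001,0,0,0,0]'

```text
t: 10.8
eef_pos: [0.5263, 0.1821, 0.089]
tool_rot: [-0.0, 0.663, 0.749, -0.001]
contact_force: [-1.8, -1.6, 5.8]
gripper_width: 0.131
grasp_force: 49.9
```

```bash
python3 r.py -3.5 -2.4 89.3
```

```text
t 10.8 rack-frame tcp mm [-3.42 -2.51 89.01] F rack [-2.  -1.4  5.8] M [-0.14  0.48 -0.06] vel 0.003 w 0.131 gf 49.87665116786957
shift [ 0.0001 -0.0001 -0.0003] turn [-0.08  0.01  0.01]
```

Resting on the contacts: the upward reaction is about 7 N, at the expected height. I'll ease off, release, and rise.

>>> arm_command --commands '[0,0,-0.0006,0,0,0,0,0,0,-0.0006,0,0,0,0.15,0,0,-0.0006,0,0,0,0.25,0,0,-0.0006,0,0,0,0.45,0,0,-0.0006,0,0,0,0.5,0,0,-0.0006,0,0,0,0.5]' --force 20

```text
t: 11.4
eef_pos: [0.5263, 0.182, 0.0891]
tool_rot: [-0.001, 0.663, 0.749, -0.001]
contact_force: [0.1, 0.3, 0.9]
gripper_width: 0.499
grasp_force: 0.0
```

>>> arm_command --commands '[0,0,-0.01,0,0,0,0.5,0,0,-0.03,0,0,0,0.5,0,0,-0.06,0,0,0,0.5,0,0,-0.09,0,0,0,0.3,0.03,0.003,-0.1,0,0,0,0,0.07,0.003,-0.1,0,0,0,0,0.11,0.003,-0.1,0,0,0,0,0.15,0.003,-0.1,0,0,0,0]'

```text
t: 12.2
eef_pos: [0.5111, 0.3326, 0.1903]
tool_rot: [-0.0, 0.663, 0.749, -0.0]
contact_force: [0.5, 0.5, -0.8]
gripper_width: -0.001
grasp_force: 0.0
```

```bash
python3 r.py 0 145 112; python3 - <<'E'
from h import *
c=snap('wrist','w2');s=snap('scene','s2')
A=cv2.resize(c['img'][60:340,180:460,::-1],(400,400),interpolation=2);B=cv2.resize(s['img'][190:310,190:310,::-1],(400,400),interpolation=2)
cv2.imwrite('pics/c2.png',np.hstack([A,B]))
E
```

```text
t 12.2 rack-frame tcp mm [ -0.2  148.75 190.29] F rack [ 0.6  0.5 -0.8] M [ 0.02 -0.07 -0.05] vel 0.691 w -0.001 gf 0.0
shift [-0.0038  0.0003  0.0783] turn [-0.04 -0.02 -0.04]
```

View pics/c2.png

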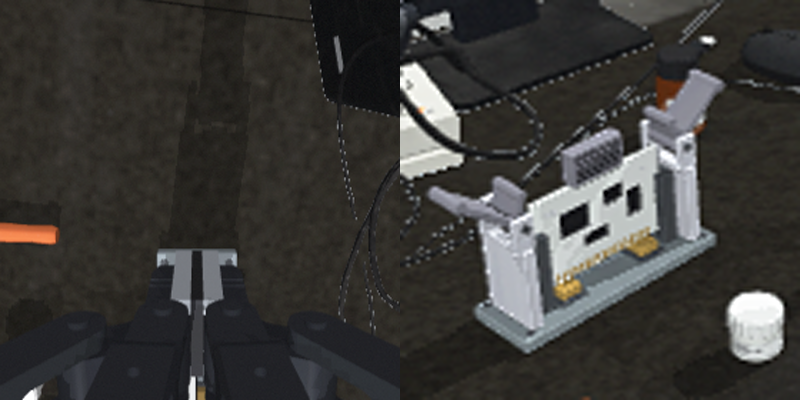

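The board stands in both guides on the contacts, with both levers open (scene crop: left lever (440,195), right (700,95)). The PC tower is near, so I'll check its clearance.

```bash
python3 - <<'E'
from r import *
c=ld('w2');t=ld('t0')
for q in[(327,97),(312,0),(400,116)]:
    u=(180+q[0]*.7,60+q[1]*.7);P=onz(c,*u,0);print('tower base',P.round(3),(B@(P-C)).round(3))
for u in[(145,178),(95,196),(70,30)]:print(onz(t,*u,0).round(3))
E
python3 r.py 0 145 112
```

```text
tower base [0.596 0.393 0.   ] [0.091 0.199 0.   ]
tower base [0.574 0.454 0.   ] [0.077 0.262 0.   ]
tower base [0.649 0.387 0.   ] [0.144 0.186 0.   ]
[0.597 0.398 0.   ]
[0.547 0.527 0.   ]
[1.033 0.65  0.   ]
t 12.3 rack-frame tcp mm [ -2.29 155.05 190.73] F rack [-0.3  0.1 -0.7] M [ 0.06  0.02 -0.01] vel 0.058 w -0.001 gf 0.0
shift [-0.0105  0.0023  0.0787] turn [-0.07 -0.32  0.49]
```

>>> arm_command --commands '[-0.013,0.0023,0.03,0,0,0.4,0,-0.013,0.0023,0.06,0,0,0.4,0,-0.013,0.0023,0.077,0,0,0.4,0,-0.013,0.0023,0.077,0,0,0.4,0,-0.013,0.0023,0.077,0,0,0.4,0]'

```text
t: 12.8
eef_pos: [0.5151, 0.3192, 0.1131]
tool_rot: [-0.001, 0.665, 0.747, -0.0]
contact_force: [0.5, -0.1, 0.1]
gripper_width: 0.003
grasp_force: 0.0
```

```bash
python3 r.py 0 130 112
```

```text
t 12.8 rack-frame tcp mm [  2.12 134.96 113.09] F rack [ 0.4 -0.2  0.1] M [ 0.04  0.01 -0.03] vel 0.018 w 0.003 gf 0.0
shift [-0.005  -0.0021  0.0011] turn [-0.07 -0.04 -0.38]
```

>>> arm_command --commands '[-0.004,-0.002,0.0,0,0,-0.3,0,-0.008,-0.002,0.0,0,0,-0.3,0,-0.012,-0.002,0,0,0,-0.3,0,-0.016,-0.002,-0.001,0,0,-0.3,0,-0.02,-0.002,-0.003,0,0,-0.3,0,-0.024,-0.002,-0.005,0,0,-0.3,0,-0.028,-0.002,-0.007,0,0,-0.3,0,-0.03,-0.002,-0.008,0,0,-0.3,0]'

```text
t: 13.6
eef_pos: [0.5167, 0.2961, 0.1244]
tool_rot: [-0.002, 0.662, 0.75, 0.006]
contact_force: [-2.9, 10.3, 9.5]
gripper_width: 0.002
grasp_force: 5.3
```

```bash
python3 r.py 0 95 124
```

```text
t 13.6 rack-frame tcp mm [  0.94 111.82 124.35] F rack [-1.6 10.6  9.5] M [ 2.23  0.26 -0.02] vel 0.044 w 0.002 gf 5.314857289195061
shift [-0.0168 -0.001   0.0002] turn [ 0.29 -0.63  0.14]
```

```bash
python3 - <<'E'
from h import *
s=snap('scene','s3')
cv2.imwrite('pics/c3.png',cv2.resize(s['img'][150:320,170:340,::-1],(595,595),interpolation=2))
E
```

```text
(no output)
```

View pics/c3.png

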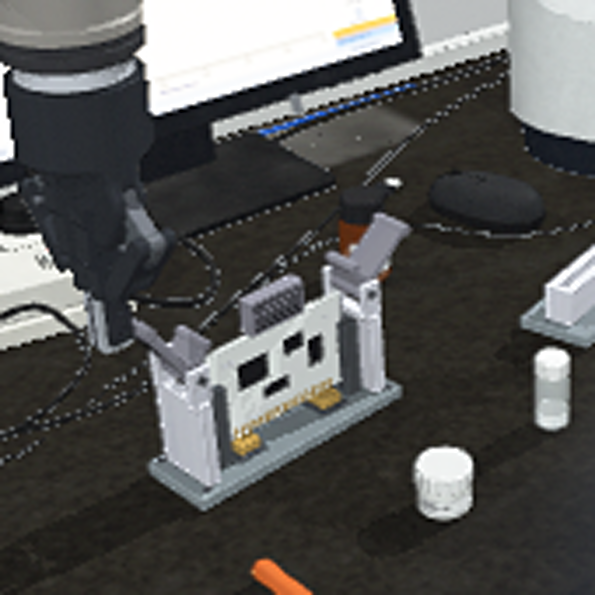

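The finger bears on the outer side of the left handle's end (crop 135,335) and the lever is turning. Continue.

>>> arm_command --commands '[-0.003,-0.001,-0.002,0,0,0,0,-0.006,-0.001,-0.004,0,0,0,0,-0.009,-0.001,-0.006,0,0,0,0,-0.012,-0.001,-0.007,0,0,0,0,-0.015,-0.001,-0.008,0,0,0,0,-0.018,-0.001,-0.008,0,0,0,0,-0.021,-0.001,-0.008,0,0,0,0,-0.023,-0.001,-0.008,0,0,0,0]'

```text
t: 14.45
eef_pos: [0.518, 0.2648, 0.1279]
tool_rot: [-0.001, 0.663, 0.748, -0.001]
contact_force: [0.4, 2.4, 1.9]
gripper_width: -0.001
grasp_force: 1.5
```

```bash
python3 r.py 0 75 130
```

```text
t 14.45 rack-frame tcp mm [ -1.56  80.59 127.88] F rack [0.7 2.4 1.9] M [ 0.68 -0.12  0.03] vel 0.031 w -0.001 gf 1.547793298959732
shift [-0.0056  0.0016 -0.0021] turn [-0.14  0.04 -0.13]
```

>>> arm_command --commands '[-0.0015,0.001,-0.001,0,0,0,0,-0.003,0.001,-0.002,0,0,0,0,-0.0045,0.001,-0.002,0,0,0,0,-0.006,0.001,-0.002,0,0,0,0,-0.0075,0.001,-0.002,0,0,0,0]'

```text
t: 14.95
eef_pos: [0.5191, 0.2589, 0.1296]
tool_rot: [-0.001, 0.663, 0.749, -0.001]
contact_force: [-1.2, 6.7, -3.0]
gripper_width: 0.002
grasp_force: 2.7
```

```bash
python3 r.py 0 68 130
```

```text
t 14.95 rack-frame tcp mm [ -1.19  74.63 129.65] F rack [-0.3  6.8 -3. ] M [1.41 0.05 0.04] vel 0.026 w 0.002 gf 2.7464002557098866
shift [-0.0066  0.0012 -0.0004] turn [-0.18 -0.05 -0.05]
```

>>> arm_command --commands '[-0.001,0.0005,0,0,0,0,0,-0.002,0.0005,0,0,0,0,0,-0.003,0.0005,0,0,0,0,0]'

```text
t: 15.25
eef_pos: [0.5197, 0.2564, 0.1297]
tool_rot: [-0.002, 0.663, 0.749, -0.001]
contact_force: [-1.3, 6.6, -2.5]
gripper_width: -0.002
grasp_force: 2.8
```

```bash
python3 r.py 0 68 130
```

```text
t 15.25 rack-frame tcp mm [ -0.96  72.02 129.71] F rack [-0.5  6.7 -2.5] M [ 1.43  0.29 -0.05] vel 0.017 w -0.002 gf 2.795248730108142
shift [-0.004   0.001  -0.0003] turn [-0.2  -0.07 -0.03]
```

>>> arm_command --commands '[-0.0008,0,0,0,0,0,0,-0.0016,0,0,0,0,0,0,-0.0024,0,0,0,0,0,0]'

```text
t: 15.55
eef_pos: [0.5201, 0.2542, 0.1299]
tool_rot: [-0.002, 0.663, 0.749, -0.001]
contact_force: [-1.0, 6.0, -2.1]
gripper_width: -0.003
grasp_force: 2.8
```

```bash
python3 r.py 0 68 130
```

```text
t 15.55 rack-frame tcp mm [ -0.79  69.82 129.87] F rack [-0.2  6.1 -2.1] M [ 1.47  0.22 -0.09] vel 0.015 w -0.003 gf 2.825415674597025
shift [-0.0018  0.0008 -0.0001] turn [-0.17 -0.09 -0.02]
```

>>> arm_command --commands '[-0.0006,0,0,0,0,0,0,-0.0012,0,0,0,0,0,0]'

```text
t: 15.75
eef_pos: [0.5203, 0.2531, 0.1299]
tool_rot: [-0.002, 0.663, 0.749, -0.001]
contact_force: [-1.9, 7.6, -1.8]
gripper_width: -0.002
grasp_force: 2.8
```

```bash
python3 r.py 0 68 130
```

```text
t 15.75 rack-frame tcp mm [ -0.71  68.68 129.91] F rack [-1.   7.7 -1.8] M [1.53 0.16 0.01] vel 0.011 w -0.002 gf 2.8322516195476055
shift [-0.0007  0.0007 -0.0001] turn [-0.16 -0.09 -0.03]
```

>>> arm_command --commands '[-0.0006,0,0,0,0,0,0,-0.0012,0,0,0,0,0,0]'

```text
t: 15.95
eef_pos: [0.5206, 0.252, 0.13]
tool_rot: [-0.002, 0.663, 0.749, -0.0]
contact_force: [-2.3, 6.8, -2.3]
gripper_width: -0.004
grasp_force: 2.8
```

```bash
python3 r.py 0 67 130
```

```text
t 15.95 rack-frame tcp mm [ -0.61  67.56 129.97] F rack [-1.5  7.  -2.3] M [1.56 0.17 0.01] vel 0.01 w -0.004 gf 2.849060967564583
shift [-0.0006  0.0006 -0.    ] turn [-0.15 -0.1  -0.03]
```

>>> arm_command --commands '[-0.0005,0,0,0,0,0,0,-0.001,0,0,0,0,0,0]'

```text
t: 16.15
eef_pos: [0.5207, 0.251, 0.13]
tool_rot: [-0.001, 0.663, 0.749, -0.0]
contact_force: [-1.4, 6.5, -2.5]
gripper_width: -0.0
grasp_force: 2.8
```

```bash
python3 r.py 0 67 130
```

```text
t 16.15 rack-frame tcp mm [ -0.56  66.6  130.03] F rack [-0.6  6.6 -2.5] M [ 1.54  0.11 -0.02] vel 0.009 w -0.0 gf 2.8494740836322308
shift [0.0004 0.0006 0.    ] turn [-0.14 -0.1  -0.02]
```

>>> arm_command --commands '[-0.0005,0,0,0,0,0,0,-0.001,0,0,0,0,0,0,-0.0014,0,0,0,0,0,0]'

```text
t: 16.45
eef_pos: [0.5209, 0.2497, 0.13]
tool_rot: [-0.002, 0.663, 0.749, -0.0]
contact_force: [-0.4, 7.3, -3.2]
gripper_width: 0.004
grasp_force: 2.9
```

```bash
python3 r.py 0 67 130
```

```text
t 16.45 rack-frame tcp mm [ -0.52  65.26 130.03] F rack [ 0.5  7.3 -3.2] M [ 1.61  0.05 -0.01] vel 0.007 w 0.004 gf 2.933088387362659
shift [0.0017 0.0005 0.    ] turn [-0.14 -0.11 -0.02]
```

>>> arm_command --commands '[-0.0005,0,0,0,0,0,0,-0.001,0,0,0,0,0,0,-0.001,0,0,0,0,0,0]'

```text
t: 16.75
eef_pos: [0.521, 0.2491, 0.13]
tool_rot: [-0.002, 0.663, 0.749, -0.0]
contact_force: [-1.8, 7.2, -2.9]
gripper_width: -0.001
grasp_force: 3.3
```

```bash
python3 r.py 0 67 130
```

```text
t 16.75 rack-frame tcp mm [ -0.53  64.63 130.04] F rack [-0.9  7.4 -2.9] M [ 1.77  0.04 -0.04] vel 0.002 w -0.001 gf 3.334186552092433
shift [0.0024 0.0005 0.    ] turn [-0.13 -0.14 -0.01]
```

>>> arm_command --commands '[-0.0004,0,0,0,0,0,0,-0.0008,0,0,0,0,0,0,-0.0008,0,0,0,0,0,0]'

```text
t: 17.05
eef_pos: [0.521, 0.249, 0.1301]
tool_rot: [-0.002, 0.663, 0.749, 0.0]
contact_force: [-0.2, 9.7, -3.6]
gripper_width: -0.002
grasp_force: 4.0
```

```bash
python3 r.py 0 67 130; python3 - <<'E'
from h import *
s=snap('scene','s4');w=snap('wrist','w4')
cv2.imwrite('pics/c4.png',np.hstack([cv2.resize(s['img'][170:300,190:320,::-1],(400,400),interpolation=2),cv2.resize(w['img'][40:400,140:500,::-1],(400,400),interpolation=2)]))
E
```

```text
t 17.05 rack-frame tcp mm [ -0.5   64.56 130.09] F rack [ 1.   9.6 -3.6] M [ 2.18 -0.   -0.02] vel 0.001 w -0.002 gf 4.046397283673286
shift [0.0024 0.0005 0.0001] turn [-0.11 -0.2   0.02]
```

View pics/c4.png

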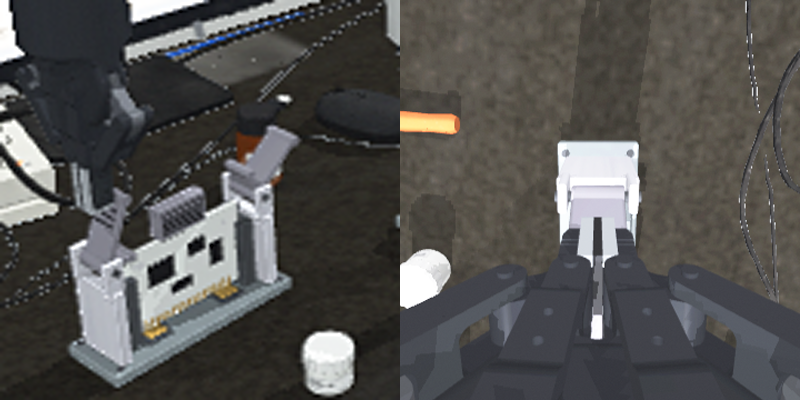

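The left lever is at its stop: the command advanced 0.8 mm, the arm moved 0.07 mm, and the force rose to only about 10 N. The picture shows the handle (105,220) leaning inward. Now over to the right lever.

>>> arm_command --commands '[0.008,0,0,0,0,0,0,0.015,0,-0.02,0,0,0,0,0.0,0,-0.06,0,0,0,0,-0.05,0,-0.06,0,0,0,0,-0.1,0,-0.06,0,0,0,0,-0.15,0,-0.06,0,0,0,0,-0.19,0,-0.06,0,0,0,0,-0.21,0,-0.06,0,0,0,0]'

```text
t: 17.95
eef_pos: [0.5471, 0.0314, 0.1898]
tool_rot: [0.0, 0.666, 0.746, -0.003]
contact_force: [0.0, -0.0, -0.7]
gripper_width: -0.004
grasp_force: 0.0
```

```bash
python3 r.py 0 -142 113
```

```text
t 17.95 rack-frame tcp mm [  -1.16 -154.57  189.78] F rack [ 0.  -0.  -0.7] M [ 0.04 -0.01 -0.03] vel 0.353 w -0.004 gf 0.0
shift [0.0129 0.0014 0.0767] turn [-0.23  0.23 -0.49]
```

>>> arm_command --commands '[0.003,0.0015,0.02,0,0,0,0,0.003,0.0015,0.05,0,0,0,0,0.003,0.0015,0.074,0,0,0,0,0.003,0.0015,0.076,0,0,0,0,0.003,0.0015,0.076,0,0,0,0]'

```text
t: 18.45
eef_pos: [0.5479, 0.0405, 0.1141]
tool_rot: [-0.001, 0.663, 0.748, -0.002]
contact_force: [0.6, -0.5, 0.7]
gripper_width: -0.001
grasp_force: 0.0
```

```bash
python3 r.py 0 -142 113
```

```text
t 18.45 rack-frame tcp mm [   0.79 -145.71  114.11] F rack [ 0.6 -0.6  0.7] M [ 0.01 -0.03  0.01] vel 0.026 w -0.001 gf 0.0
shift [ 0.0037 -0.0008  0.0011] turn [-0.19  0.05 -0.12]
```

>>> arm_command --commands '[0.006,-0.0005,0.0,0,0,0,0,0.012,-0.0005,0.0,0,0,0,0,0.018,-0.0005,0,0,0,0,0,0.023,-0.0005,-0.002,0,0,0,0,0.028,-0.0005,-0.004,0,0,0,0,0.032,-0.0005,-0.006,0,0,0,0,0.036,-0.0005,-0.008,0,0,0,0,0.04,-0.0005,-0.009,0,0,0,0]'

```text
t: 19.25
eef_pos: [0.5454, 0.0707, 0.126]
tool_rot: [0.005, 0.666, 0.746, -0.005]
contact_force: [-3.9, -30.3, 30.3]
gripper_width: -0.003
grasp_force: 15.0
```

```bash
python3 r.py 0 -105 124
```

```text
t 19.25 rack-frame tcp mm [   1.99 -115.36  126.04] F rack [ -7.6 -29.6  30.3] M [-6.13  1.62  0.1 ] vel 0.065 w -0.003 gf 14.960767976153875
shift [ 0.0104 -0.0021  0.0019] turn [-0.05  0.84 -0.52]
```

>>> arm_command --commands '[0.003,0,-0.002,0,0,0,0,0.006,0,-0.004,0,0,0,0,0.009,0,-0.005,0,0,0,0,0.012,0,-0.006,0,0,0,0,0.015,0,-0.006,0,0,0,0,0.018,0,-0.006,0,0,0,0,0.02,0,-0.006,0,0,0,0]'

```text
t: 19.95
eef_pos: [0.5405, 0.1013, 0.1292]
tool_rot: [-0.001, 0.663, 0.749, -0.001]
contact_force: [0.3, -2.8, 2.1]
gripper_width: 0.003
grasp_force: 1.6
```

```bash
python3 r.py 0 -80 130
```

```text
t 19.95 rack-frame tcp mm [  0.77 -84.43 129.15] F rack [-0.  -2.8  2.1] M [-0.59 -0.14 -0.03] vel 0.035 w 0.003 gf 1.6001462191343307
shift [ 0.0044 -0.0008 -0.0008] turn [-0.1  -0.01 -0.06]
```

>>> arm_command --commands '[0.0015,-0.0005,-0.001,0,0,0,0,0.003,-0.0005,-0.001,0,0,0,0,0.0045,-0.0005,-0.001,0,0,0,0,0.006,-0.0005,-0.001,0,0,0,0,0.0075,-0.0005,-0.001,0,0,0,0]'

```text
t: 20.45
eef_pos: [0.5388, 0.1078, 0.1298]
tool_rot: [-0.001, 0.663, 0.748, -0.001]
contact_force: [2.2, -3.2, -2.4]
gripper_width: -0.002
grasp_force: 1.6
```

```bash
python3 r.py 0 -70 130
```

```text
t 20.45 rack-frame tcp mm [-8.0000e-02 -7.7730e+01  1.2982e+02] F rack [ 1.8 -3.4 -2.4] M [-0.75 -0.18 -0.03] vel 0.028 w -0.002 gf 1.6285300883464515
shift [ 0.0077  0.0001 -0.0002] turn [-0.16  0.02 -0.11]
```

>>> arm_command --commands '[0.0008,0,0,0,0,0,0,0.0016,0,0,0,0,0,0,0.0024,0,0,0,0,0,0,0.0032,0,0,0,0,0,0]'

```text
t: 20.85
eef_pos: [0.5385, 0.1111, 0.1301]
tool_rot: [-0.001, 0.663, 0.748, -0.001]
contact_force: [-0.5, -3.8, -1.9]
gripper_width: 0.001
grasp_force: 1.6
```

```bash
python3 r.py 0 -70 130
```

```text
t 20.85 rack-frame tcp mm [ -0.   -74.5  130.09] F rack [-1.  -3.7 -1.9] M [-0.8   0.06 -0.03] vel 0.015 w 0.001 gf 1.5539885312318802
shift [ 0.0045 -0.      0.0001] turn [-0.14  0.02 -0.1 ]
```

>>> arm_command --commands '[0.0008,0,0,0,0,0,0,0.0016,0,0,0,0,0,0,0.0024,0,0,0,0,0,0,0.0032,0,0,0,0,0,0]'

```text
t: 21.25
eef_pos: [0.5384, 0.1144, 0.1302]
tool_rot: [-0.001, 0.663, 0.748, -0.001]
contact_force: [-0.6, -2.9, -0.3]
gripper_width: -0.0
grasp_force: 1.5
```

```bash
python3 r.py 0 -70 130
```

```text
t 21.25 rack-frame tcp mm [  0.27 -71.13 130.2 ] F rack [-0.9 -2.8 -0.3] M [-0.81  0.19  0.  ] vel 0.014 w -0.0 gf 1.5248067397624254
shift [ 0.0011 -0.0003  0.0002] turn [-0.11  0.01 -0.1 ]
```

>>> arm_command --commands '[0.0006,0,0,0,0,0,0,0.0012,0,0,0,0,0,0]'

```text
t: 21.45
eef_pos: [0.5383, 0.1157, 0.1302]
tool_rot: [-0.001, 0.663, 0.748, -0.001]
contact_force: [-0.2, -3.5, -0.3]
gripper_width: 0.0
grasp_force: 1.5
```

```bash
python3 r.py 0 -70 130
```

```text
t 21.45 rack-frame tcp mm [  0.38 -69.92 130.24] F rack [-0.6 -3.4 -0.3] M [-0.81  0.15 -0.05] vel 0.011 w 0.0 gf 1.4990457706153393
shift [-0.0001 -0.0004  0.0002] turn [-0.1  0.  -0.1]
```

>>> arm_command --commands '[0.0006,0,0,0,0,0,0,0.0012,0,0,0,0,0,0,0.0018,0,0,0,0,0,0]'

```text
t: 21.75
eef_pos: [0.5382, 0.1171, 0.1302]
tool_rot: [-0.0, 0.663, 0.748, -0.001]
contact_force: [1.1, -5.0, -1.6]
gripper_width: -0.0
grasp_force: 1.9
```

```bash
python3 r.py 0 -68 130
```

```text
t 21.75 rack-frame tcp mm [  0.44 -68.42 130.21] F rack [ 0.5 -5.1 -1.6] M [-1.11  0.01 -0.  ] vel 0.011 w -0.0 gf 1.8860756233334541
shift [ 0.0004 -0.0004  0.0002] turn [-0.1   0.02 -0.11]
```

>>> arm_command --commands '[0.0005,0,0,0,0,0,0,0.001,0,0,0,0,0,0,0.0015,0,0,0,0,0,0]'

```text
t: 22.05
eef_pos: [0.538, 0.1182, 0.1301]
tool_rot: [-0.0, 0.663, 0.748, -0.001]
contact_force: [0.6, -5.7, -3.0]
gripper_width: 0.003
grasp_force: 2.4
```

```bash
python3 r.py 0 -68 130
```

```text
t 22.05 rack-frame tcp mm [  0.44 -67.31 130.13] F rack [-0.1 -5.7 -3. ] M [-1.34 -0.    0.02] vel 0.01 w 0.003 gf 2.367969104088843
shift [-0.0007 -0.0004  0.0001] turn [-0.1   0.05 -0.13]
```

>>> arm_command --commands '[0.0006,0,0,0,0,0,0,0.0012,0,0,0,0,0,0,0.0018,0,0,0,0,0,0]'

```text
t: 22.35
eef_pos: [0.5379, 0.1192, 0.13]
tool_rot: [-0.0, 0.664, 0.748, -0.001]
contact_force: [0.7, -7.8, -1.2]
gripper_width: 0.004
grasp_force: 3.5
```

```bash
python3 r.py 0 -66 130
```

```text
t 22.35 rack-frame tcp mm [  0.38 -66.32 129.97] F rack [-0.3 -7.8 -1.2] M [-1.81 -0.07  0.  ] vel 0.012 w 0.004 gf 3.501175856217742
shift [ 0.0003 -0.0004 -0.    ] turn [-0.12  0.1  -0.16]
```

>>> arm_command --commands '[0.0005,0,0,0,0,0,0,0.001,0,0,0,0,0,0]'

```text
t: 22.55
eef_pos: [0.5379, 0.1193, 0.13]
tool_rot: [0.0, 0.664, 0.748, -0.002]
contact_force: [2.2, -9.6, -1.0]
gripper_width: 0.006
grasp_force: 4.4
```

```bash
python3 r.py 0 -66 130
```

```text
t 22.55 rack-frame tcp mm [  0.38 -66.19 129.96] F rack [ 1.  -9.8 -1. ] M [-2.21 -0.08  0.05] vel 0.008 w 0.006 gf 4.415931813418865
shift [ 0.0002 -0.0004 -0.    ] turn [-0.14  0.17 -0.19]
```

>>> arm_command --commands '[0.0005,0,0,0,0,0,0,0.001,0,0,0,0,0,0]'

```text
t: 22.75
eef_pos: [0.5378, 0.1194, 0.1299]
tool_rot: [0.001, 0.664, 0.748, -0.002]
contact_force: [1.2, -11.7, -1.6]
gripper_width: 0.001
grasp_force: 5.4
```

```bash
python3 r.py 0 -66 130
```

```text
t 22.75 rack-frame tcp mm [  0.37 -66.11 129.92] F rack [ -0.2 -11.7  -1.6] M [-2.62 -0.01 -0.02] vel 0.01 w 0.001 gf 5.386995691806078
shift [ 0.0001 -0.0004 -0.0001] turn [-0.15  0.23 -0.23]
```

The right stop is reached, with the arm stalled at −66.1 mm, mirroring the left. I'll back off, rise clear and check.

>>> arm_command --commands '[-0.008,0,0,0,0,0,0,-0.018,0,-0.01,0,0,0,0,-0.025,0,-0.05,0,0,0,0,-0.05,0,-0.1,0,0,0,0,-0.1,0,-0.12,0,0,0,0,-0.14,0,-0.12,0,0,0,0,-0.14,0,-0.12,0,0,0,0,-0.14,0,-0.12,0,0,0,0]'

```text
t: 23.55
eef_pos: [0.5549, -0.0171, 0.2512]
tool_rot: [-0.0, 0.664, 0.748, 0.0]
contact_force: [-0.6, 0.5, 0.5]
gripper_width: -0.006
grasp_force: 0.0
```

```bash
python3 r.py; python3 - <<'E'
from r import *
s=snap('scene','s5');t=snap('top','t5')
a=s['img'][190:310,190:310,::-1];A=cv2.resize(a,(560,560),interpolation=2)
P=lambda y,z,x=0:proj(s,C+B.T@np.array([x,y-.0008,z]))
for n,y,z in[('Ltip',.0486,.1387),('Rtip',-.0486,.1387),('bar top L',.022,.110),('bar top R',-.022,.110),('edge L',.055,.084),('edge R',-.055,.084)]:
    u=(P(y,z,-.0035 if 'p' not in n[1:4] else 0)-190+.5)*560/120; print(n,u.round(0)); cv2.circle(A,tuple(int(k) for k in u),3,(0,0,255),1)
cv2.imwrite('pics/c5.png',A)
E
```

```text
t 23.55 rack-frame tcp mm [   0.69 -203.66  251.19] F rack [-0.5  0.6  0.5] M [ 0.07 -0.08  0.03] vel 0.038 w -0.006 gf 0.0
Ltip [172. 197.]
Rtip [332. 124.]
bar top L [228. 231.]
bar top R [299. 196.]
edge L [177. 305.]
edge R [354. 216.]
```

View pics/c5.png

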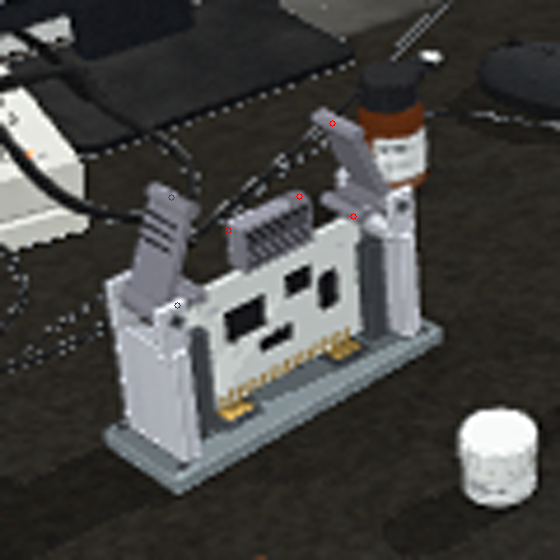

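Both handles lean inward, with their tips at (172,196) and (332,122), where the home pose predicts (172,197) and (332,124). The bar top is also at its seated height, and the noses lie on the top edge. As a last check, I'll see whether the left handle moved while the right one closed.

```bash
python3 - <<'E'
from h import *
g=lambda f:cv2.cvtColor(ld(f)['img'],cv2.COLOR_RGB2GRAY)
a,b,c=g('s4'),g('s5'),g('s2')
def sh(p,q,y0,y1,x0,x1):
    r=cv2.matchTemplate(q[y0-4:y1+4,x0-4:x1+4],p[y0:y1,x0:x1],cv2.TM_CCOEFF_NORMED);_,m,_,l=cv2.minMaxLoc(r);return (l[0]-4,l[1]-4,round(m,3))
print('left handle s4->s5',sh(a,b,235,254,219,232))
print('board L s2->s5',sh(c,b,253,264,237,248),'board R',sh(c,b,246,258,255,264))
print('board L s2->s4',sh(c,a,253,264,237,248),'board R',sh(c,a,246,258,255,264))
print('pot s2->s5',sh(c,b,275,300,286,308))
E
```

```text
left handle s4->s5 (0, 0, 0.727)
board L s2->s5 (0, 2, 0.957) board R (0, 2, 0.964)
board L s2->s4 (0, 2, 0.985) board R (0, 2, 0.984)
pot s2->s5 (0, 0, 0.998)
```

```bash
python3 -c "
from station import hand_in;print(hand_in())"
```

```text
the job is handed in; nothing more can be done
None
```

The board is in the rack's card guides, pressed down onto its contacts, and both ejector levers were swung to their stops; I handed the job in after about 24 s of robot time, and no verdict came back. While closing the right lever, the force on the fingers briefly reached about 30 N along the push and 30 N upward, then dropped.

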